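Clear the stop square and line up three amplifier boxes

TASK

The parts basket stands in the metal stop square where the amplifier boxes have to go: hang it by its handle, level, on both prongs of the hook stand. Push the three cream boxes into a straight, closed-up row in the stop square: each with a long side flat against the long rail, side by side with no gaps, the end one against the short end stop. Leave the mug, the spool and the black case where they are.

Things in the scene. Friction and masses are not known exactly. Their poses are not given: they have to be found in the camera images.
- stop_square: Fixed L-shaped aluminium stop square, 22 mm high. Origin at its inner corner, bench level. Long rail: working face in plane x = 0, runs along +y from 0 to 438 mm, 22 mm thick towards +x. Short end stop: working face in plane y = 0, from x = 0 to -110 mm, 12 mm thick towards -y. A closed row has its box centres at x = -42 mm and y = 48, 144, 240 mm, in any order.
- box1: Cream plastic sensor-amplifier box, 84 (x) by 96 (y) by 36 mm high, flat sides, two black round plugs on the lid; one of three identical ones. Origin at the centre of its underside, on the bench; z up. It stands roughly with its 96 mm sides parallel to the long rail; too wide to grasp easily, slides on the bench.
- box2: Cream plastic sensor-amplifier box, 84 (x) by 96 (y) by 36 mm high, flat sides, two black round plugs on the lid; one of three identical ones. Origin at the centre of its underside, on the bench; z up. It stands roughly with its 96 mm sides parallel to the long rail; too wide to grasp easily, slides on the bench.
- box3: Cream plastic sensor-amplifier box, 84 (x) by 96 (y) by 36 mm high, flat sides, two black round plugs on the lid; one of three identical ones. Origin at the centre of its underside, on the bench; z up. It stands roughly with its 96 mm sides parallel to the long rail; too wide to grasp easily, slides on the bench.
- basket: Open dark steel parts basket, 60 (x) x 110 (y) x 45 mm high, about 0.3 kg, origin at the centre of its underside. A rigid arched handle of 10 mm round wire stands upright over it: legs at y = +-57 mm, straight level top bar along y at 135 mm above the underside. It starts on the bench next to the long rail.
- basket_grip (a point): Middle of the handle's top bar, 135 mm above the basket's underside (axis of the 10 mm wire; axes as the basket).
- hook_stand: Fixed stand, origin on the bench, base plate 130 x 160 x 14 mm. Two 8 mm wire prongs at y = +-42 mm, open towards -x: each leaves an upright post (14 mm thick, x = +50 mm, 252 mm tall) at height 225 mm, slopes down to its lowest point at x = -45 mm, height 205 mm, and turns up to a tip at x = -62 mm (top at 239 mm).
- hook_seat (a point): Where the middle of the handle's bar lies when the basket hangs: midway between the two prongs, x = -45 mm, 214 mm above the bench in the stand's frame. The bar, parallel to the stand's y, comes from -x over the tips with the basket's body passing below the prongs, then is lowered.
- mug: White mug, 80 mm wide, 90 mm high, handle; leave alone. Origin at the centre of its underside.
- spool: Grey spool, 64 mm in diameter, 52 mm high; leave alone. Origin at the centre of its underside.
- case: Black spectacle case, 160 by 60 by 38 mm; leave alone. Origin at the centre of its underside.
Not all that is in view belongs to the job. There is more than one size of the hook_stand; the one meant has the size given above.

How it is judged:
By the outcome, as a careful person would: the job done as asked, in the order asked, and still so for the second after the job is handed in, with the robot touching nothing.
It also fails if it takes over 72 s, if anything falls off the work surface, if the arm or the gripper's body presses on something with over 40 N, if the wrist force passes 120 N, or if a joint passes its speed limit or range.

ROBOT

A 6-joint arm with a two-finger parallel gripper is mounted at the origin on the work surface. World frame = base frame: x ahead of the robot, y to its left, z up, the work surface at z = 0. Lengths are in m, angles in rad, forces in N, time in s.
With the tool pointing down it reaches from about 0.425 to 0.95 m from the base axis. Payload 3.5 kg.
Tool frame: the origin (TCP) lies midway between the tips of the shut fingers; the grasp point (between the pads) lies ctrl.grasp_offset behind it (ctrl.grasp_offset is the distance from the TCP to the grasp point, in m); x points along the fingers, y is the direction in which the jaws open and shut, and the axes are right-handed (so a half turn about x gives the same grasp; the last joint's range is limited). The gripper opens to 85 mm and grips with 20 to 120 N. Pads are 22 mm wide; open, the fingers measure 114 mm over their backs; the gripper's body (76 mm by 85 mm) begins 54 mm behind the grasp point. The pads swing forward as they close: fully open they stand 13 mm farther back than shut.
Start: joints at [-1.27, 0.286, 1.577, -0, 1.279, -0.15], TCP at [0.294, -0.608, 0.231] pointing down, gripper open.
Joint ranges: [-2.77, 2.77], [-0.9, 2.22], [0.21, 2.48], [-1.53, 4.67], [0.24, 2.81], [-2.84, 2.84]. Speed limits (rad/s): [2.79, 2.79, 3.14, 3.14, 3.14, 3.14].

INTERFACE

Orientations are given as a unit quaternion [x, y, z, w].
In Python, from plant import readout, read_camera, sign_off, ctrl gives the robot as it stands.
- The arm moves only by the tool drive_tool, never from a script. Its argument "steps" is a list of rows, each a list of 5 numbers: the shift along the tool's x, y, z in cm, then the turn about the tool's x in degrees, then the opening, from 0 (shut) to 1 (fully open). A call has 1 to 10 rows; each row shifts and turns the commanded pose from where the row before left it, along the tool's axes as they then stand; what a row does not reach is not made up. A row lasts 1/10 s, in which the tool goes at most 50 mm and 8.59 degrees, less where a joint would pass 70% of its speed; a pose out of reach is approached as far as the arm can. A call is refused whole if a number of a shift passes 5 or a number of a turn 8.59, either way. A call with a gripper value outside its range is refused whole. The fingers move at their own pace and stop on an object; "force" is the grip in N (left out, the last holds). Time passes only in rows, so rows that do not move let the fingers close. It gives the time, the measured TCP pose, the force and the opening at its end, in the units of the state.
- readout.get_state(): the state, without advancing time (a new reading comes with each control period).
- read_camera(name): name is "scene" or "top" or "wrist"; returns a dict with "frame" (384x512x3 uint8, red, green, blue), "vertical_fov" (degrees; the focal length in pixels is half the picture's height over the tangent of half this angle, whatever the lens; pixels are square), "cx", "cy" (the principal point, pixels), "eye" and "orientation" of the camera in the world. Camera axes: x right, y up, looking along -z (the intrinsics and any distortion apply to the point x, -y, -z); pixel columns grow to the right and rows downward; lengths in m; the calibration is good to about 2 mm. A picture is of the moment at which its call begins. There is no depth.
- sign_off(): hands the job in, once; it reports no verdict.
The state is a dict: "time": time; "qpos": joint angles; "dq": joint speeds; "joint_efforts": joint torques, N m; "eef_pos": TCP position; "tcp_rot": TCP orientation; "contact_force": force on the tool from outside, world axes, zero at the start; "wrist_torque": the same for the moment, N m; "opening": opening from 0.0 (shut) to 1.0 (fully open).
Only numpy, scipy, OpenCV 4.12 (cv2) and the standard library are available. Lean on these libraries where they do the work, as an engineer would, in place of code of your own. Each camera call takes 0.05 s, during which the arm holds its last target. There are 200 camera calls.

## Working session

There is one attempt and no reset: what is moved stays moved. The work goes in short steps, Python scripts to look and compute and a tool call to move; the robot and the scene stay as the last step left them, time stands still between calls to the robot, and variables do not carry over. Pictures are saved under pics/ and viewed, about 8 in all and at most 12, crops included, and the job is handed in when it is done.

Besides the shell and the picture viewer there is one more tool, called as name(argument=value, ...), one argument or row to a line, values as JSON. drive_tool: Moves the arm, as the interface text tells. Its arguments: {"type":"object","properties":{"steps":{"type":"array","items":{"type":"array","items":{"type":"number"}}},"force":{"type":"number"}},"required":["steps"]}

```bash
ls; mkdir -p pics
cat > h.py <<'E'
import numpy as np, cv2, pickle
from scipy.spatial.transform import Rotation as R
from plant import readout, read_camera, ctrl
def snap(name,fn):
    c=read_camera(name); pickle.dump(c,open(f'pics/{fn}.pkl','wb')); cv2.imwrite(f'pics/{fn}.png',c['frame'][:,:,::-1]); return c
def load(fn): return pickle.load(open(f'pics/{fn}.pkl','rb'))
def f(c): return c['frame'].shape[0]/2/np.tan(np.radians(c['vertical_fov'])/2)
E
python3 - <<'E'
from h import *
a=snap('scene','s0');b=snap('top','t0')
for c in(a,b): print({k:v for k,v in c.items() if k!='frame'})
im=np.hstack([cv2.imread('pics/s0.png')]);
print(readout.get_state()); print(ctrl.grasp_offset,[x for x in dir(ctrl) if x[0]!='_'])
for n in('s0','t0'): cv2.imwrite(f'pics/{n}v.png',cv2.resize(cv2.imread(f'pics/{n}.png'),(800,600),interpolation=cv2.INTER_CUBIC))
E
```

```text
pics
{'vertical_fov': 44.89775845821638, 'cx': 258.6851908618949, 'cy': 193.53439623094798, 'eye': array([ 1.48358483, -0.13490639,  1.60980296]), 'orientation': array([0.2040229 , 0.18795814, 0.65520106, 0.70267914])}
{'vertical_fov': 52.48051506107192, 'cx': 262.3347290735676, 'cy': 193.94601175782697, 'eye': array([ 0.28052765, -0.06341632,  1.56579446]), 'orientation': array([ 0.0723429 , -0.07000666, -0.68293559,  0.7235085 ])}
{'time': 0.1, 'qpos': array([-1.27003338e+00,  2.87117400e-01,  1.57802142e+00, -1.18705938e-05,
        1.27858961e+00, -1.49996862e-01]), 'dq': array([ 2.91135213e-04, -1.80992935e-03, -2.29870306e-03,  8.88772680e-04,
       -6.89471601e-05, -1.08790575e-03]), 'joint_efforts': array([ 1.06477586e-03, -4.07295978e+01, -2.93695807e+01, -1.64691655e-04,
        3.41566156e-03, -6.29816881e-06]), 'eef_pos': array([ 0.29391345, -0.60699862,  0.23006358]), 'tcp_rot': array([-0.689162  , -0.15877563,  0.68928375, -0.1572703 ]), 'contact_force': array([-0.67405497, -0.45666772, -0.43002036]), 'wrist_torque': array([-0.01101735,  0.03407071, -0.00162838]), 'opening': 0.9968903622074434}
0.0187 ['Unreachable', 'grasp_offset']
```

View pics/s0v.png

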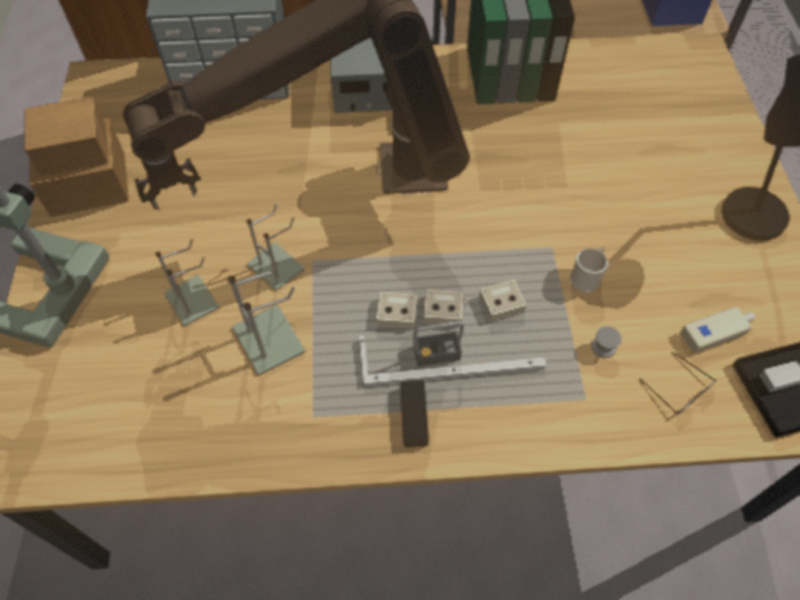

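View pics/t0v.png

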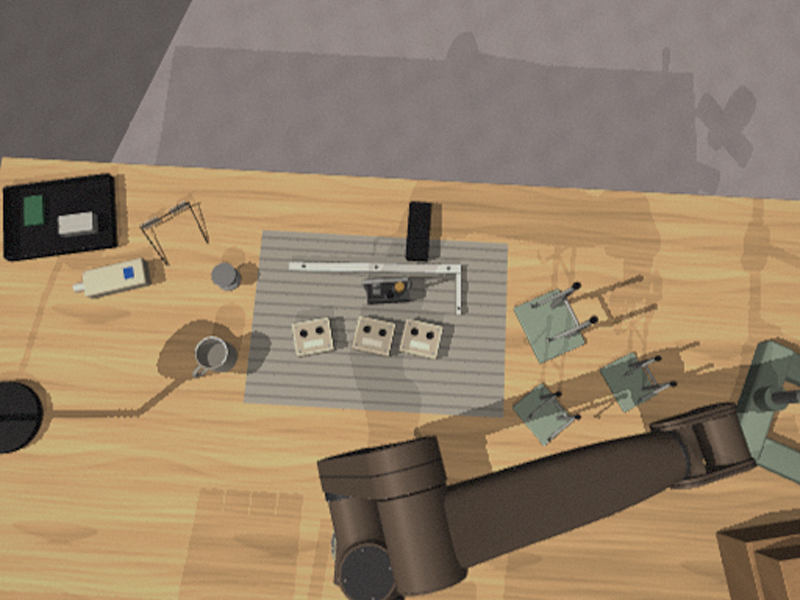

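Scene at 800 px: three stands (top view plates at 550,325; 628,380; 545,413), boxes at (313,336), (373,336), (421,338), the basket at (388,290) and the rail from (290,266) to (463,268). I'll measure all of these, starting with which stand plate is 130x160.

```bash
cat >> h.py <<'E'
def cast(c,uv,z=0.):
    uv=np.atleast_2d(uv).astype(float); F=f(c)
    d=np.c_[(uv[:,0]-c['cx'])/F,-(uv[:,1]-c['cy'])/F,-np.ones(len(uv))]
    d=R.from_quat(c['orientation']).apply(d); e=c['eye']
    return e+d*((z-e[2])/d[:,2])[:,None]
def proj(c,p):
    q=R.from_quat(c['orientation']).inv().apply(np.atleast_2d(p)-c['eye']); F=f(c)
    return np.c_[c['cx']+F*q[:,0]/-q[:,2], c['cy']-F*q[:,1]/-q[:,2]]
def tri(c1,u1,c2,u2):
    o1,o2=c1['eye'],c2['eye'];d1=(cast(c1,u1)[0]-o1);d2=(cast(c2,u2)[0]-o2)
    A=np.c_[d1,-d2];t=np.linalg.lstsq(A,o2-o1,rcond=None)[0]
    p,q=o1+d1*t[0],o2+d2*t[1]; return (p+q)/2,np.linalg.norm(p-q)
def rects(c,mask,z,amin=60):
    out=[]
    for k in cv2.findContours(mask,cv2.RETR_EXTERNAL,cv2.CHAIN_APPROX_NONE)[0]:
        if cv2.contourArea(k)<amin: continue
        P=cast(c,k[:,0,:],z)[:,:2]*1000
        r=cv2.minAreaRect(P.astype(np.float32)); out.append((r,k[:,0].mean(0)))
    return out
E
python3 - <<'E'
from h import *
for n in('t0','s0'):
    c=load(n); im=c['frame']; hsv=cv2.cvtColor(im,cv2.COLOR_RGB2HSV); 
    s=0.64
    pts={'t0':dict(plate=(550,340),plate2=(620,390),box=(373,345),boxtop=(320,330),rail=(420,267),mat=(300,400),wood=(100,350),basket=(380,298),handle=(375,281)),
     's0':dict(plate=(270,345),plate2=(190,300),box=(397,310),boxtop=(440,310),rail=(500,368),mat=(350,300),wood=(600,450),basket=(450,355),handle=(440,325))}[n]
    for k,v in pts.items():
        x,y=int(v[0]*s),int(v[1]*s); print(n,k,im[y,x],hsv[y,x])
    g=cv2.inRange(hsv,(40,25,40),(95,120,220))
    for r,k in rects(c,g,0.014,80): print('green',k.round(),np.round(r[0]),np.round(r[1]),round(r[2],1))
    # cream boxes & rail
    w=cv2.inRange(hsv,(0,0,165),(40,70,255))
    for z in(.036,.022):
        for r,k in rects(c,w,z,60): print('white',z,k.round(),np.round(r[0]),np.round(r[1]),round(r[2],1))
t=cv2.imread('pics/t0.png')[130:290,150:450];cv2.imwrite('pics/c1.png',cv2.resize(t,None,fx=2.66,fy=2.66,interpolation=cv2.INTER_CUBIC))
E
```

```text
t0 plate [64 61 62] [170  12  64]
t0 plate2 [94 99 87] [43 31 99]
t0 box [184 178 159] [ 23  35 184]
t0 boxtop [34 26 35] [147  66  35]
t0 rail [189 184 172] [ 21  23 189]
t0 mat [158 152 137] [ 21  34 158]
t0 wood [197 169 116] [ 20 105 197]
t0 basket [38 37 38] [150   7  38]
t0 handle [153 150 141] [ 23  20 153]
green [346. 263.] [ 335. -396.] [119.  95.] 42.4
green [402. 243.] [ 427. -612.] [118.  96.] 30.3
green [492. 261.] [ 381. -965.] [152. 343.] 86.0
green [351. 206.] [ 560. -410.] [154. 127.] 27.0
green [ 21. 134.] [794. 977.] [87. 54.] 10.6
white 0.036 [269. 216.] [504. -81.] [94. 85.] 81.0
white 0.036 [199. 215.] [494. 196.] [83. 98.] 14.7
white 0.036 [238. 214.] [506.  41.] [97. 82.] 80.3
white 0.036 [249. 174.] [631.  47.] [128. 443.] 2.3
white 0.036 [ 69. 178.] [615. 736.] [ 68. 182.] 17.4
white 0.036 [ 48. 142.] [758. 844.] [43. 83.] 10.9
white 0.022 [269. 216.] [506. -81.] [95. 86.] 81.0
white 0.022 [199. 215.] [496. 198.] [84. 99.] 14.7
white 0.022 [238. 214.] [508.  42.] [97. 83.] 80.3
white 0.022 [249. 174.] [634.  48.] [129. 447.] 2.3
white 0.022 [ 69. 178.] [618.
[... 515 characters left out ...]
.] [ 267. -983.] [215. 118.] 70.3
green [  8. 135.] [   98. -1134.] [154.  76.] 12.4
green [341.  26.] [-531.  463.] [ 89. 440.] 78.7
green [311.  29.] [-502.  289.] [128. 521.] 80.1
white 0.036 [502. 239.] [761. 844.] [45. 82.] 11.5
white 0.036 [282. 235.] [691.  41.] [454. 106.] 80.9
white 0.036 [462. 208.] [613. 735.] [ 66. 179.] 16.8
white 0.036 [251. 195.] [502. -89.] [77. 84.] 80.6
white 0.036 [321. 189.] [492. 197.] [83. 96.] 14.4
white 0.022 [502. 239.] [754. 853.] [45. 82.] 11.5
white 0.022 [282. 235.] [684.  43.] [458. 107.] 80.9
white 0.022 [462. 208.] [606. 743.] [ 66. 181.] 16.8
white 0.022 [251. 195.] [493. -88.] [77. 85.] 80.6
white 0.022 [321. 189.] [483. 200.] [84. 97.] 14.4
```

View pics/c1.png

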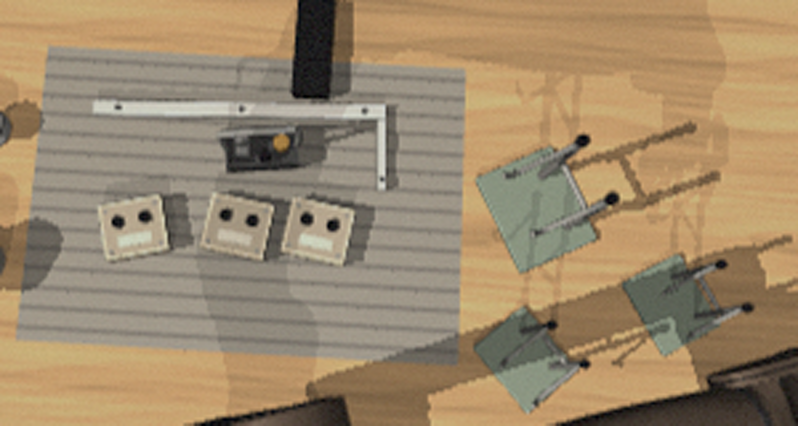

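Only the plate at (560,-410), measured 154x127, fits 160x130. The other two measure about 118x96, so they're the decoys. Next, a close crop of the basket handle and the chosen stand.

Run:
```python
from h import *
s=cv2.imread('pics/s0.png');t=cv2.imread('pics/t0.png')
def cr(im,x,y,w=66,h=50): return cv2.resize(im[y:y+h,x:x+w],(396,300),interpolation=cv2.INTER_CUBIC)
# stand: scene x140-206,y170-230 ; basket: scene 255-, 
A=np.vstack([np.hstack([cr(s,253,198),cr(s,140,172,80,61)]),np.hstack([cr(t,224,165),cr(t,325,176,66,50)])])
cv2.imwrite('pics/c2.png',A)
```

```text
(no output)
```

View pics/c2.png

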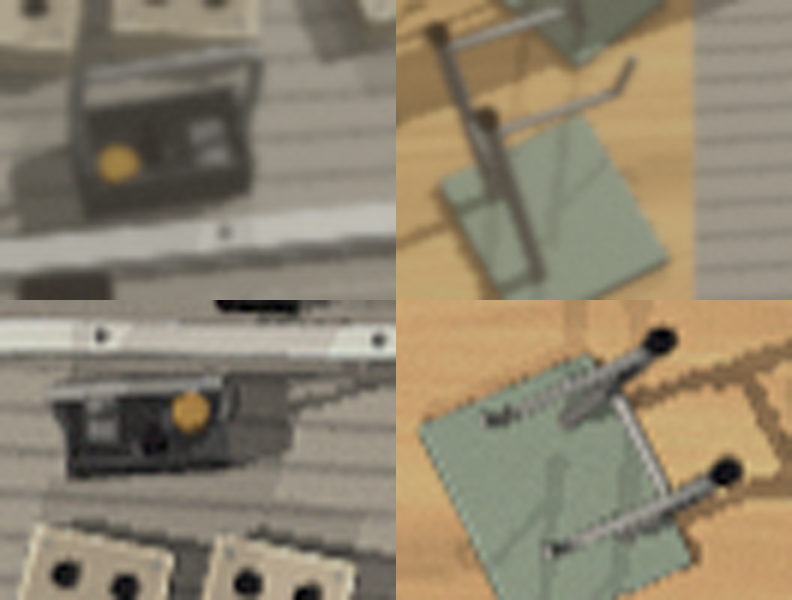

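Run:
```python
from h import *
s=load('s0');t=load('t0')
S=lambda x,y:(253+x/6-.4,198+y/6-.4); T=lambda x,y:(224+x/6-.4,165+(y-300)/6-.4)
S2=lambda x,y:(140+(x-396)/4.95-.4,172+y/4.92-.4); T2=lambda x,y:(325+(x-396)/6-.4,176+(y-300)/6-.4)
def show(n,c,u,z): p=cast(c,u,z)[:,:2]*1000; print(n,p.round(0).tolist(),'mid',p.mean(0).round(),'ang',np.degrees(np.arctan2(*(p[0]-p[1])[::-1])).round(1),'len',np.linalg.norm(p[0]-p[1]).round()); 
show('bar s',s,[S(262,55),S(78,76)],.135); show('bar t',t,[T(55,392),T(228,382)],.135)
show('posts s',s,[S2(437,30),S2(487,118)],.252);show('posts t',t,[T2(660,340),T2(727,470)],.252)
show('tips t',t,[T2(492,416),T2(552,547)],.237)
print('front tip s',cast(s,S2(632,60),.237)*1000,'front prong low',cast(s,S2(615,93),.205)*1000)
# rail edges: inner working edges at z=.022 in top
im=t['frame']; 
hsv=cv2.cvtColor(im,cv2.COLOR_RGB2HSV);w=cv2.inRange(hsv,(0,0,165),(40,70,255))
ys,xs=np.nonzero(w[160:205,180:310]);P=cast(t,np.c_[xs+180,ys+160],.022)[:,:2]*1000
def fit(Q):
    m=Q.mean(0);d=np.linalg.svd(Q-m)[2][0];return m,np.degrees(np.arctan2(d[1],d[0]))
L=P[(P[:,0]>640)]; 
m,a=fit(L);print('rail',m,a,L[:,1].min(),L[:,1].max(),len(L)); 
E_=P[(P[:,0]<655)&(P[:,1]<-120)&(P[:,1]>-200)];print('stop',fit(E_),E_.min(0),E_.max(0),len(E_))
st=readout.get_state();print(R.from_quat(st['tcp_rot']).as_matrix().round(3))
```

```text
bar s [[624.0, 70.0], [631.0, -44.0]] mid [628.  13.] ang 93.6 len 114.0
bar t [[620.0, 64.0], [633.0, -44.0]] mid [627.  10.] ang 96.7 len 109.0
posts s [[538.0, -455.0], [615.0, -416.0]] mid [ 577. -436.] ang -153.3 len 86.0
posts t [[611.0, -417.0], [537.0, -455.0]] mid [ 574. -436.] ang 27.4 len 84.0
tips t [[564.0, -323.0], [489.0, -359.0]] mid [ 527. -341.] ang 25.5 len 83.0
front tip s [[ 563.25081146 -318.35258328  237.        ]] front prong low [[ 569.84621175 -334.59228514  205.        ]]
rail [685.93280569  41.02496588] -88.92120135400624 -175.52420813278047 273.5754206564199 539
stop (array([ 616.90362663, -172.73356873]), np.float64(-177.7787555243546)) [ 577.89656945 -196.94348574] [ 652.88327683 -166.87727355] 54
[[-0.001  0.436 -0.9  ]
 [ 0.002 -0.9   -0.436]
 [-1.    -0.002 -0.   ]]
```

drive_tool(
  steps=[
    [-4, 0, 0, 0, 1],
    [-4, 0, 0, 0, 1],
    [-4, 0, 0, 0, 1],
    [0, -2.75, -3.8, 0, 1],
    [0, -2.75, -3.8, 0, 1],
    [0, -2.75, -3.8, 0, 1],
    [0, -2.75, -3.8, 0, 1],
    [0, -2.75, -3.8, 0, 1],
    [0, -2.75, -3.8, 0, 1],
    [0, -2.75, -3.8, 0, 1],
  ],
)

```text
time: 1.1
eef_pos: [0.4501, -0.3164, 0.3508]
tcp_rot: [-0.689, -0.158, 0.689, -0.158]
contact_force: [0.2, -0.2, -0.5]
opening: 0.998
```

drive_tool(
  steps=[
    [0, -2.75, -3.8, 0, 1],
    [0, -2.75, -3.8, 0, 1],
    [0, -2.75, -3.8, 0, 1],
    [0, -2.75, -3.8, 0, 1],
    [0, -2.75, -3.8, 0, 1],
    [0, -2.75, -3.8, 0, 1],
    [0, -2.75, -3.8, 0, 1],
    [0, -2.75, -3.8, 0, 1],
    [0, 0, 0, -8.5, 1],
    [0, 0, 0, -8.5, 1],
  ],
)

```text
time: 2.1
eef_pos: [0.6276, 0.014, 0.3501]
tcp_rot: [-0.656, -0.262, 0.658, -0.261]
contact_force: [0.4, 0.3, 0.4]
opening: 1.001
```

drive_tool(
  steps=[
    [0, 0, 0, -8.5, 1],
    [0, 0, 0, -8.5, 1],
    [0, 0, 0, -8.5, 1],
    [0, 0, 0, -8.5, 1],
    [0, 0, 0, -8.5, 1],
    [0, 0, 0, -8.5, 1],
    [0, 0, 0, -1.2, 1],
    [0, 0, 0, 0, 1],
    [0, 0, 0, 0, 1],
  ],
)

```text
time: 3.0
eef_pos: [0.6274, 0.0121, 0.3511]
tcp_rot: [0.478, 0.521, -0.478, 0.521]
contact_force: [-0.0, 0.6, 0.0]
opening: 0.997
```

```bash
cat >> h.py <<'E'
def pose():
    st=readout.get_state();M=R.from_quat(st['tcp_rot']).as_matrix()
    print('t',round(st['time'],2),'pos',(st['eef_pos']*1000).round(1),'yawY',np.degrees(np.arctan2(M[1,1],M[0,1])).round(1),'F',st['contact_force'].round(1),'op',round(st['opening'],2),'x',M[:,0].round(3))
    return st['eef_pos']*1000,M
def to(x,y,z,yaw=None):
    p,M=pose();print('tool shift cm',(M.T@(np.array([x,y,z])-p)/10).round(2), '' if yaw is None else ('turn',-(yaw-np.degrees(np.arctan2(M[1,1],M[0,1])))))
E
python3 - <<'E'
from h import *
to(627.5,12,135,5)
c=snap('wrist','w1');print({k:v for k,v in c.items() if k!='frame'})
for p in([627.5,12,135],[622.5,69,135],[632.5,-45,135]): print(proj(c,np.array(p)/1000))
E
```

```text
t 3.0 pos [627.4  12.1 351.1] yawY 4.9 F [-0.   0.6  0. ] op 1.0 x [-0.  0. -1.]
tool shift cm [2.161e+01 2.000e-02 1.000e-02] ('turn', np.float64(-0.09006764407958734))
{'vertical_fov': 58.61882203063451, 'cx': 251.08217726777653, 'cy': 195.89147263081355, 'eye': array([0.62071284, 0.09530522, 0.49186382]), 'orientation': array([-0.16414249, -0.00706395,  0.04229109,  0.98550434])}
[[250.7172787  161.56791342]]
[[250.60076443 106.24562561]]
[[250.82251597 211.53575104]]
```

View pics/w1.png

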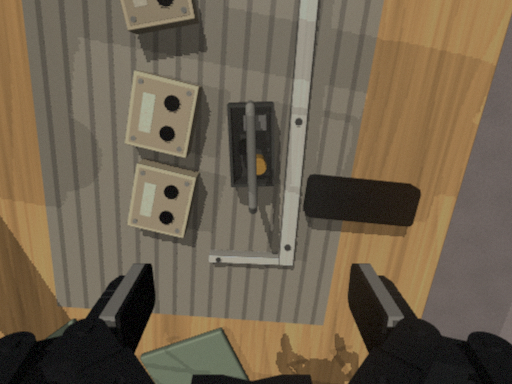

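The wrist view shows the bar from (250,105) to (253,211), right where predicted but about 1.5° further round. I'll turn that much, descend and grip.

drive_tool(
  steps=[
    [4.7, 0, 0, -1.5, 1],
    [4.7, 0, 0, 0, 1],
    [4.7, 0, 0, 0, 1],
    [4.7, 0, 0, 0, 1],
    [4.7, 0, 0, 0, 1],
    [0, 0, 0, 0, 1],
    [0, 0, 0, 0, 0.3],
    [0, 0, 0, 0, 0.0],
    [0, 0, 0, 0, 0],
    [0, 0, 0, 0, 0],
  ],
  force=50,
)

```text
time: 4.05
eef_pos: [0.6291, 0.0119, 0.1193]
tcp_rot: [0.472, 0.526, -0.47, 0.529]
contact_force: [-0.1, 0.2, 0.9]
opening: 0.33
```

drive_tool(
  steps=[
    [0, 0, 0, 0, 0],
    [0, 0, 0, 0, 0],
    [0, 0, 0, 0, 0],
    [0, 0, 0, 0, 0],
    [-2, 0, 0, 0, 0],
    [-2, 0, 0, 0, 0],
    [0, 0, 0, 0, 0],
  ],
)

```text
time: 4.75
eef_pos: [0.629, 0.0119, 0.1588]
tcp_rot: [0.472, 0.526, -0.47, 0.529]
contact_force: [0.4, -0.5, -1.3]
opening: 0.092
```

Run:
```python
from h import *
to(533-.454*100,-353.5+.891*100,275-18.7,-63)
```

```text
t 4.75 pos [629.   11.9 158.8] yawY 6.5 F [ 0.4 -0.5 -1.3] op 0.09 x [ 0.005 -0.001 -1.   ]
tool shift cm [ -9.81 -17.14  25.85] ('turn', np.float64(69.52935135120846))
```

drive_tool(
  steps=[
    [-3.3, 0, 0, 0, 0],
    [-3.3, 0, 0, 0, 0],
    [-3.2, 0, 0, 0, 0],
    [0, -2.14, 3.23, 0, 0],
    [0, -2.14, 3.23, 0, 0],
    [0, -2.14, 3.23, 0, 0],
    [0, -2.14, 3.23, 0, 0],
    [0, -2.14, 3.23, 0, 0],
    [0, -2.14, 3.23, 0, 0],
    [0, -2.14, 3.23, 0, 0],
  ],
)

```text
time: 5.75
eef_pos: [0.5028, -0.2304, 0.2522]
tcp_rot: [0.471, 0.529, -0.471, 0.527]
contact_force: [0.5, -0.5, -1.9]
opening: 0.096
```

drive_tool(
  steps=[
    [0, -2.14, 3.23, 0, 0],
    [0, 0, 0, 7.7, 0],
    [0, 0, 0, 7.7, 0],
    [0, 0, 0, 7.7, 0],
    [0, 0, 0, 7.7, 0],
    [0, 0, 0, 7.7, 0],
    [0, 0, 0, 7.7, 0],
    [0, 0, 0, 7.7, 0],
    [0, 0, 0, 7.7, 0],
    [0, 0, 0, 7.9, 0],
  ],
)

```text
time: 6.75
eef_pos: [0.4861, -0.2636, 0.252]
tcp_rot: [-0.687, -0.164, 0.689, -0.162]
contact_force: [0.8, -0.2, -1.8]
opening: 0.094
```

drive_tool(
  steps=[
    [0, 0, 0, 0, 0],
    [0, 0, 0, 0, 0],
    [0, 0, 0, 0, 0],
  ],
)

```text
time: 7.05
eef_pos: [0.4865, -0.2639, 0.2535]
tcp_rot: [-0.687, -0.166, 0.688, -0.166]
contact_force: [0.4, 0.4, -2.5]
opening: 0.096
```

Run:
```python
from h import *
to(533,-353.5,275-18.7,-63)
a=snap('scene','s1');b=snap('top','t1')
u=proj(a,np.array([[533,-353.5,214],[487,-264,275]])/1000);v=proj(b,np.array([[533,-353.5,214],[487,-264,275]])/1000);print(u,v)
A=a['frame'][140:260,130:290,::-1];B=b['frame'][150:270,270:430,::-1]
cv2.imwrite('pics/c3.png',np.hstack([cv2.resize(x,(400,300),interpolation=cv2.INTER_CUBIC) for x in(A,B)]))
```

```text
t 7.05 pos [ 486.5 -263.9  253.5] yawY -62.9 F [ 0.4  0.4 -2.5] op 0.1 x [-0.001  0.001 -1.   ]
tool shift cm [-0.29 10.09 -0.05] ('turn', np.float64(0.1416875419074941))
[[178.40293462 180.88194537]
 [201.48514576 159.19262554]] [[347.69254332 205.37957695]
 [324.72362234 214.24918559]]
```

View pics/c3.png

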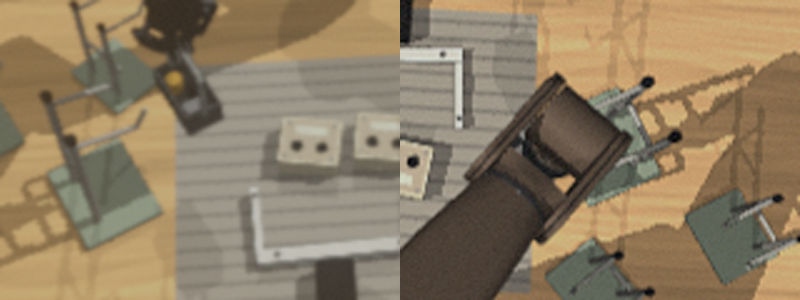

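The basket hangs level in the jaws with its bar parallel to the prongs. I'll advance over the tips, then lower.

drive_tool(
  steps=[
    [0, 2, 0, 0, 0],
    [0, 2, 0, 0, 0],
    [0, 2, 0, 0, 0],
    [0, 2, 0, 0, 0],
    [0, 2.1, 0, 0, 0],
    [0, 0, 0, 0, 0],
    [0, 0, 0, 0, 0],
    [1.2, 0, 0, 0, 0],
    [1.2, 0, 0, 0, 0],
    [0, 0, 0, 0, 0],
  ],
)

```text
time: 8.15
eef_pos: [0.5312, -0.3523, 0.2266]
tcp_rot: [-0.686, -0.167, 0.689, -0.164]
contact_force: [-0.6, 0.8, -2.5]
opening: 0.095
```

Run:
```python
from h import *
to(533,-353.5,198,-63)
a=snap('scene','s2')
b=snap('wrist','w2')
A=a['frame'][140:230,125:245,::-1]
cv2.imwrite('pics/c4.png',np.hstack([cv2.resize(A,(400,300),interpolation=cv2.INTER_CUBIC),cv2.resize(b['frame'][:,:,::-1],(400,300))]))
```

```text
t 8.15 pos [ 531.2 -352.3  226.6] yawY -62.9 F [-0.6  0.8 -2.5] op 0.09 x [-0.005  0.004 -1.   ]
tool shift cm [ 2.86  0.21 -0.11] ('turn', np.float64(0.06275736497967443))
```

View pics/c4.png

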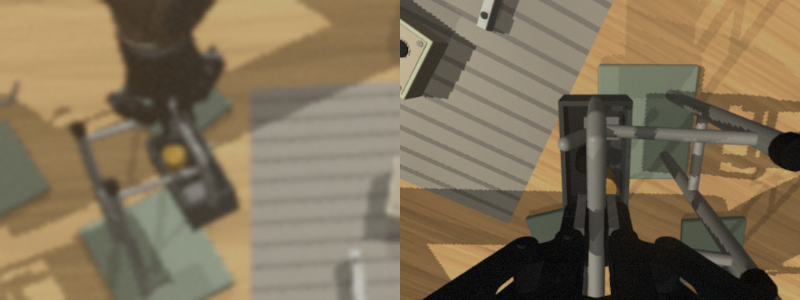

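The wrist view shows the prong running under the bar with its tip about 17 mm beyond it, which is the seat position. Lowering.

drive_tool(
  steps=[
    [0.7, 0, 0, 0, 0],
    [0.7, 0, 0, 0, 0],
    [0.6, 0, 0, 0, 0],
    [0.4, 0, 0, 0, 0],
    [0.2, 0, 0, 0, 0],
    [0, 0, 0, 0, 0],
  ],
)

```text
time: 8.85
eef_pos: [0.5326, -0.3541, 0.204]
tcp_rot: [-0.687, -0.165, 0.688, -0.165]
contact_force: [-0.1, 0.7, -1.9]
opening: 0.095
```

```bash
python3 -c "
from h import *
pose()"
```

```text
t 8.85 pos [ 532.6 -354.1  204. ] yawY -63.0 F [-0.1  0.7 -1.9] op 0.1 x [-0.  0. -1.]
```

drive_tool(
  steps=[
    [0.2, 0, 0, 0, 0],
    [0.2, 0, 0, 0, 0],
    [0.2, 0, 0, 0, 0],
    [0, 0, 0, 0, 0],
  ],
)

```text
time: 9.25
eef_pos: [0.5337, -0.3555, 0.1999]
tcp_rot: [0.688, 0.163, -0.687, 0.167]
contact_force: [3.3, -3.6, 1.0]
opening: 0.097
```

```bash
python3 -c "
from h import *
pose()"
```

```text
t 9.25 pos [ 533.7 -355.5  199.9] yawY -63.0 F [ 3.3 -3.6  1. ] op 0.1 x [ 0.004 -0.004 -1.   ]
```

drive_tool(
  steps=[
    [0.1, 0.2, 0, 0, 0],
    [0.1, 0.1, 0, 0, 0],
    [0, 0, 0, 0, 0],
  ],
)

```text
time: 9.55
eef_pos: [0.5342, -0.3568, 0.1976]
tcp_rot: [0.688, 0.165, -0.687, 0.165]
contact_force: [0.4, -0.5, 5.6]
opening: 0.097
```

```bash
python3 -c "
from h import *
pose()"
```

```text
t 9.55 pos [ 534.2 -356.8  197.6] yawY -63.0 F [ 0.4 -0.5  5.6] op 0.1 x [ 0.  0. -1.]
```

Seated: the prongs carry the full weight. Release and lift straight up.

drive_tool(
  steps=[
    [0, 0, 0, 0, 0.2],
    [0, 0, 0, 0, 0.4],
    [0, 0, 0, 0, 0.6],
    [0, 0, 0, 0, 0.6],
    [0, 0, 0, 0, 0.6],
    [-1, 0, 0, 0, 0.6],
    [-3, 0, 0, 0, 0.6],
    [-4, 0, 0, 0, 0.6],
    [-4, 0, 0, 0, 0.6],
    [-4, 0, 0, 0, 0.6],
  ],
)

```text
time: 10.55
eef_pos: [0.5338, -0.3566, 0.3589]
tcp_rot: [0.688, 0.165, -0.687, 0.165]
contact_force: [1.1, -0.0, 0.4]
opening: 0.603
```

Run:
```python
from h import *
pose()
a=snap('scene','s3');b=snap('wrist','w3');t=snap('top','t3')
A=a['frame'][130:235,125:265,::-1]
cv2.imwrite('pics/c5.png',np.hstack([cv2.resize(A,(400,300),interpolation=cv2.INTER_CUBIC),cv2.resize(b['frame'][:,:,::-1],(400,300))]))
```

```text
t 10.55 pos [ 533.8 -356.6  358.9] yawY -63.0 F [ 1.1 -0.   0.4] op 0.6 x [ 0.001 -0.001 -1.   ]
```

View pics/c5.png

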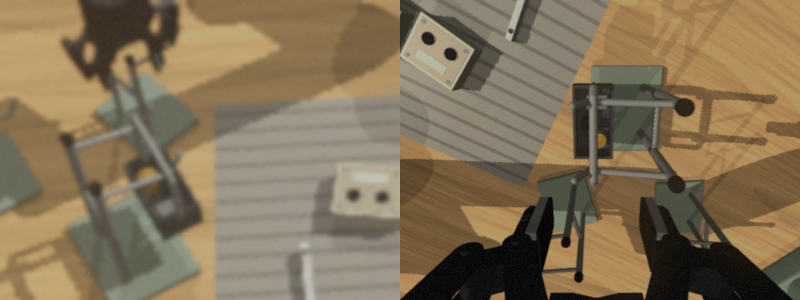

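The basket hangs on both prongs, level. Now the boxes: I'll move above the square with the jaws along the rail and measure with the wrist camera.

drive_tool(
  steps=[
    [-4, 0, 0, 0, 0.6],
    [0, -3.7, -2.71, 0, 0.6],
    [0, -3.7, -2.71, 0, 0.6],
    [0, -3.7, -2.71, 0, 0.6],
    [0, -3.7, -2.71, 0, 0.6],
    [0, -3.7, -2.71, 0, 0.6],
    [0, -3.7, -2.71, 0, 0.6],
    [0, -3.7, -2.71, 0, 0.6],
    [0, -3.7, -2.71, 0, 0.6],
    [0, -3.7, -2.71, 0, 0.6],
  ],
)

```text
time: 11.7
eef_pos: [0.5994, 0.0527, 0.3949]
tcp_rot: [-0.687, -0.166, 0.688, -0.165]
contact_force: [1.0, 0.4, 0.2]
opening: 0.6
```

drive_tool(
  steps=[
    [0, 0, 0, 8.2, 0.6],
    [0, 0, 0, 8.2, 0.6],
    [0, 0, 0, 8.2, 0.6],
    [0, 0, 0, 0, 0.6],
    [0, 0, 0, 0, 0.6],
    [0, 0, 0, 0, 0.6],
  ],
)

```text
time: 12.3
eef_pos: [0.5998, 0.0506, 0.3958]
tcp_rot: [-0.707, -0.016, 0.707, -0.016]
contact_force: [0.1, 0.1, 0.3]
opening: 0.6
```

```bash
cat >> h.py <<'E'
def boxes(c,verbose=True):
    hsv=cv2.cvtColor(c['frame'],cv2.COLOR_RGB2HSV); w=cv2.inRange(hsv,(0,0,150),(40,75,255))
    return [(np.round(r[0]),np.round(r[1]),round(r[2],1),k.round()) for r,k in rects(c,w,.036,300)]
E
python3 - <<'E'
from h import *
pose(); c=snap('wrist','w4'); print(c['eye'])
hsv=cv2.cvtColor(c['frame'],cv2.COLOR_RGB2HSV)
for V in(150,165):
  for S in (40,75):
    w=cv2.inRange(hsv,(0,0,V),(40,S,255))
    for z in(.022,.036):
        for r,k in rects(c,w,z,300): print(V,S,z,k.round(),np.round(r[0]),np.round(r[1]),round(r[2],1))
E
```

```text
t 12.3 pos [599.8  50.6 395.8] yawY -87.5 F [0.1 0.1 0.3] op 0.6 x [-0.001  0.    -1.   ]
[0.68384143 0.05420208 0.53651518]
150 40 0.022 [402. 116.] [ 640. -170.] [89.  9.] 2.2
150 40 0.022 [315.  75.] [692. -35.] [ 19. 276.] 2.5
150 40 0.022 [132.  75.] [682. 220.] [ 17. 103.] 2.5
150 40 0.036 [402. 116.] [ 641. -164.] [87.  9.] 2.2
150 40 0.036 [315.  75.] [692. -32.] [ 18. 268.] 2.5
150 40 0.036 [132.  75.] [682. 216.] [ 17. 100.] 2.5
150 75 0.022 [402. 116.] [ 640. -170.] [89.  9.] 2.2
150 75 0.022 [315.  75.] [692. -35.] [ 19. 276.] 2.5
150 75 0.022 [132.  75.] [682. 220.] [ 17. 103.] 2.5
150 75 0.036 [402. 116.] [ 641. -164.] [87.  9.] 2.2
150 75 0.036 [315.  75.] [692. -32.] [ 18. 268.] 2.5
150 75 0.036 [132.  75.] [682. 216.] [ 17. 100.] 2.5
```

View pics/w4.png

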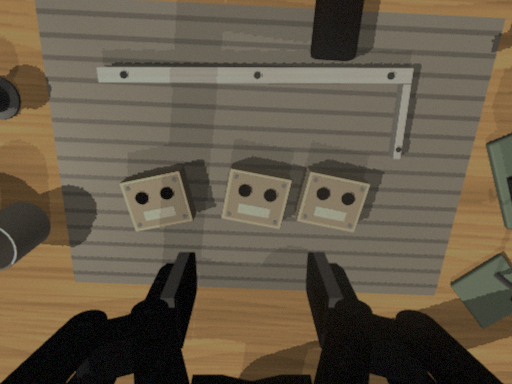

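Measured from the wrist view: square yaw 2.5°, corner at about (686.6,-162.5). The boxes in the square's frame are at y≈89, 211 and 366, with x≈-175. I'll push the middle one first with two spread fingers.

drive_tool(
  steps=[
    [0, 0.15, 4.3, 0, 0.7],
    [0, 0.15, 4.3, 0, 0.7],
    [0, 0.15, 4.3, 0, 0.7],
    [0, 0.12, 4.4, 0, 0.7],
    [4.8, 0, 0, 0, 0.7],
    [4.8, 0, 0, 0, 0.7],
    [4.8, 0, 0, 0, 0.7],
    [4.8, 0, 0, 0, 0.7],
    [4.8, 0, 0, 0, 0.7],
    [4.8, 0, 0, 0, 0.7],
  ],
)

```text
time: 13.35
eef_pos: [0.4273, 0.0376, 0.1071]
tcp_rot: [0.708, 0.015, -0.706, 0.015]
contact_force: [0.2, 0.4, -0.7]
opening: 0.699
```

drive_tool(
  steps=[
    [4.8, 0, 0, 0, 0.7],
    [4.7, 0, 0, 0, 0.7],
    [0, 0, 0, 0, 0.7],
    [0, 0, -1.3, 0, 0.7],
    [0, 0, -1.5, 0, 0.7],
    [0, 0, -1.5, 0, 0.7],
    [0, 0, -1.5, 0, 0.7],
    [0, 0, -1.5, 0, 0.7],
    [0, 0, -1.5, 0, 0.7],
    [0, 0, 0, 0, 0.7],
  ],
)

```text
time: 14.35
eef_pos: [0.5189, 0.041, 0.017]
tcp_rot: [0.709, 0.015, -0.705, 0.016]
contact_force: [-0.6, 0.5, 0.3]
opening: 0.701
```

```bash
cat >> h.py <<'E'
O=np.array([686.6,-162.5]);ex=np.array([.999,.0436]);ey=np.array([-.0436,.999])
def loc(p): d=np.array(p[:2])-O; return np.round([d@ex,d@ey],1)
E
python3 - <<'E'
from h import *
p,M=pose();print(loc(p))
c=snap('top','t4')
for b in boxes(c): print(b, loc(b[0]))
E
```

```text
t 14.35 pos [518.9  41.   17. ] yawY -87.5 F [-0.6  0.5  0.3] op 0.7 x [ 0.007 -0.001 -1.   ]
[-158.6  210.7]
(array([ 429., -148.]), array([326., 186.]), 67.6, array([283., 239.])) [-256.7   25.7]
(array([486., 249.]), array([113., 200.]), 0.8, array([184., 216.])) [-182.5  419.8]
(array([669.,  27.]), array([ 63., 645.]), 3.3, array([258., 172.])) [ -9.3 190.1]
(array([614., 736.]), array([ 70., 183.]), 17.4, array([ 70., 178.])) [-33.4 900.8]
(array([1360., -202.]), array([130., 222.]), 0.0, array([306.,  28.])) [671.  -68.8]
(array([1349.,  146.]), array([177., 196.]), 29.3, array([229.,  20.])) [675.2 279.3]
```

drive_tool(
  steps=[
    [0.7, 0, 0, 0, 0.7],
    [0, 0, -1.5, 0, 0.7],
    [0, 0, -1.5, 0, 0.7],
    [0, 0, -1.0, 0, 0.7],
    [0, 0, -0.5, 0, 0.7],
    [0, 0, -0.5, 0, 0.7],
    [0, 0, -0.5, 0, 0.7],
    [0, 0, 0, 0, 0.7],
  ],
)

```text
time: 15.2
eef_pos: [0.571, 0.0438, 0.0065]
tcp_rot: [0.708, 0.015, -0.706, 0.015]
contact_force: [-1.3, 0.9, -0.1]
opening: 0.7
```

Run:
```python
from h import *
p,M=pose();print(loc(p))
```

```text
t 15.2 pos [571.   43.8   6.5] yawY -87.6 F [-1.3  0.9 -0.1] op 0.7 x [ 0.002  0.    -1.   ]
[-106.5  211.1]
```

drive_tool(
  steps=[
    [0, 0, -0.4, 0, 0.7],
    [0, 0, -0.4, 0, 0.7],
    [0, 0, -0.3, 0, 0.7],
    [0, 0, 0, 0, 0.7],
  ],
)

```text
time: 15.6
eef_pos: [0.582, 0.0442, 0.0063]
tcp_rot: [0.708, 0.015, -0.706, 0.015]
contact_force: [-1.7, -0.0, -0.7]
opening: 0.703
```

Run:
```python
from h import *
p,M=pose();print(loc(p))
```

```text
t 15.6 pos [582.   44.2   6.3] yawY -87.6 F [-1.7 -0.  -0.7] op 0.7 x [ 0.002  0.    -1.   ]
[-95.4 211.1]
```

drive_tool(
  steps=[
    [0, 0, -0.3, 0, 0.7],
    [0, 0, -0.3, 0, 0.7],
    [0, 0, 0, 0, 0.7],
  ],
)

```text
time: 15.9
eef_pos: [0.5822, 0.0443, 0.0062]
tcp_rot: [-0.702, -0.015, 0.712, -0.015]
contact_force: [-17.6, -2.4, 14.4]
opening: 0.701
```

Run:
```python
from h import *
p,M=pose();print(loc(p))
```

```text
t 15.9 pos [582.2  44.3   6.2] yawY -87.5 F [-17.6  -2.4  14.4] op 0.7 x [-0.015 -0.    -1.   ]
[-95.3 211.2]
```

drive_tool(
  steps=[
    [0, 0, 2, 0, 0.7],
    [-5, 0, 0.5, 0, 0.7],
    [0, 3.05, 3.5, 0, 0.7],
    [0, 3.05, 3.5, 0, 0.7],
    [0, 3.05, 3.5, 0, 0.7],
    [0, 3.05, 3.5, 0, 0.7],
    [4.9, 0, 0, 0, 0.7],
    [0, 0, 0, 0, 0.7],
  ],
)

```text
time: 16.7
eef_pos: [0.4235, -0.0838, 0.0032]
tcp_rot: [-0.704, -0.015, 0.71, -0.013]
contact_force: [-1.0, 1.5, -1.9]
opening: 0.697
```

Run:
```python
from h import *
p,M=pose();print(loc(p))
```

```text
t 16.7 pos [423.5 -83.8   3.2] yawY -87.8 F [-1.   1.5 -1.9] op 0.7 x [-0.008  0.004 -1.   ]
[-259.4   90.1]
```

drive_tool(
  steps=[
    [-0.4, 0, -1.5, 0, 0.7],
    [0, 0, -1.5, 0, 0.7],
    [0, 0, -1.5, 0, 0.7],
    [0, 0, -1.5, 0, 0.7],
    [0, 0, -1.5, 0, 0.7],
    [0, 0, -1.5, 0, 0.7],
    [0, 0, -1.5, 0, 0.7],
    [0, 0, -1.5, 0, 0.7],
    [0, 0, -1.5, 0, 0.7],
    [0, 0, -1.0, 0, 0.7],
  ],
)

```text
time: 17.7
eef_pos: [0.5732, -0.0775, 0.012]
tcp_rot: [-0.706, -0.016, 0.708, -0.016]
contact_force: [-5.9, 0.1, 5.0]
opening: 0.697
```

drive_tool(
  steps=[
    [0, 0, -0.5, 0, 0.7],
    [0, 0, -0.5, 0, 0.7],
    [0, 0, -0.4, 0, 0.7],
    [0, 0, -0.4, 0, 0.7],
    [0, 0, 0, 0, 0.7],
  ],
)

```text
time: 18.2
eef_pos: [0.5872, -0.0771, 0.0113]
tcp_rot: [-0.703, -0.016, 0.711, -0.015]
contact_force: [-13.5, -0.4, 9.8]
opening: 0.702
```

Run:
```python
from h import *
p,M=pose();print(loc(p))
```

```text
t 18.2 pos [587.2 -77.1  11.3] yawY -87.5 F [-13.5  -0.4   9.8] op 0.7 x [-0.01   0.001 -1.   ]
[-95.5  89.7]
```

drive_tool(
  steps=[
    [0, 0, 2, 0, 0.7],
    [-5, 0, 0.5, 0, 0.7],
    [0, -3.95, 2.1, 0, 0.7],
    [0, -3.95, 2.1, 0, 0.7],
    [0, -3.95, 2.1, 0, 0.7],
    [0, -3.95, 2.1, 0, 0.7],
    [0, -3.95, 2.1, 0, 0.7],
    [0, -3.95, 2.1, 0, 0.7],
    [0, -3.95, 2.1, 0, 0.7],
    [5, 0, 0, 0, 0.7],
  ],
)

```text
time: 19.2
eef_pos: [0.4121, 0.1971, 0.0174]
tcp_rot: [0.714, 0.019, -0.7, 0.015]
contact_force: [1.5, 0.0, -1.3]
opening: 0.697
```

Run:
```python
from h import *
p,M=pose();print(loc(p))
```

```text
t 19.2 pos [412.1 197.1  17.4] yawY -87.2 F [ 1.5  0.  -1.3] op 0.7 x [ 0.019  0.006 -1.   ]
[-258.5  371.2]
```

drive_tool(
  steps=[
    [0, 0, 0, 0, 0.7],
    [0, 0, -1.5, 0, 0.7],
    [0, 0, -1.5, 0, 0.7],
    [0, 0, -1.5, 0, 0.7],
    [0, 0, -1.5, 0, 0.7],
    [0, 0, -1.5, 0, 0.7],
    [0, 0, -1.5, 0, 0.7],
    [0, 0, -1.5, 0, 0.7],
    [0, 0, -1.5, 0, 0.7],
    [0, 0, -1.5, 0, 0.7],
  ],
)

```text
time: 20.2
eef_pos: [0.543, 0.1968, 0.0125]
tcp_rot: [0.707, 0.015, -0.707, 0.014]
contact_force: [-1.9, -0.1, -0.8]
opening: 0.696
```

drive_tool(
  steps=[
    [0, 0, -1.0, 0, 0.7],
    [0, 0, -0.5, 0, 0.7],
    [0, 0, -0.5, 0, 0.7],
    [0, 0, -0.4, 0, 0.7],
    [0, 0, -0.3, 0, 0.7],
    [0, 0, 0, 0, 0.7],
  ],
)

```text
time: 20.8
eef_pos: [0.5692, 0.1984, 0.0109]
tcp_rot: [0.707, 0.015, -0.706, 0.015]
contact_force: [-0.9, -1.6, 1.3]
opening: 0.698
```

Run:
```python
from h import *
p,M=pose();print(loc(p))
```

```text
t 20.8 pos [569.2 198.4  10.9] yawY -87.6 F [-0.9 -1.6  1.3] op 0.7 x [ 0.001  0.    -1.   ]
[-101.5  365.7]
```

drive_tool(
  steps=[
    [0, 0, -0.4, 0, 0.7],
    [0, 0, -0.3, 0, 0.7],
    [0, 0, -0.2, 0, 0.7],
    [0, 0, 0, 0, 0.7],
  ],
)

```text
time: 21.2
eef_pos: [0.5761, 0.1988, 0.0106]
tcp_rot: [-0.705, -0.015, 0.709, -0.015]
contact_force: [-7.7, 0.1, 5.3]
opening: 0.698
```

Run:
```python
from h import *
p,M=pose();print(loc(p))
```

```text
t 21.2 pos [576.1 198.8  10.6] yawY -87.6 F [-7.7  0.1  5.3] op 0.7 x [-0.005 -0.    -1.   ]
[-94.6 365.7]
```

All three are flat on the rail; contact came at x≈-95 each time. Now turn 90° and push the row along it to the end stop.

drive_tool(
  steps=[
    [0, 0, 2, 0, 0.7],
    [-4, 0, 0.5, 0, 0.7],
    [-3, 0, 0, 0, 0.45],
    [0, 0, 0, -8.5, 0.45],
    [0, 0, 0, -8.5, 0.45],
    [0, 0, 0, -8.5, 0.45],
    [0, 0, 0, -8.5, 0.45],
    [0, 0, 0, -8.5, 0.45],
    [0, 0, 0, -8.5, 0.45],
    [0, 0, 0, -8.5, 0.45],
  ],
)

```text
time: 22.2
eef_pos: [0.5541, 0.1977, 0.0812]
tcp_rot: [0.606, 0.365, -0.604, 0.366]
contact_force: [0.2, -0.2, -0.5]
opening: 0.451
```

drive_tool(
  steps=[
    [0, 0, 0, -8.5, 0.45],
    [0, 0, 0, -8.5, 0.45],
    [0, 0, 0, -8.5, 0.45],
    [0, 0, 0, -5, 0.45],
    [0, 3.3, -4, 0, 0.45],
    [0, 3.3, -3.7, 0, 0.45],
    [0, 0, 0, 0, 0.45],
    [0, 0, 0, 0, 0.45],
  ],
)

```text
time: 23.0
eef_pos: [0.6153, 0.2766, 0.0803]
tcp_rot: [0.489, 0.51, -0.489, 0.511]
contact_force: [-0.7, 0.2, -0.0]
opening: 0.448
```

Run:
```python
from h import *
p,M=pose();print(loc(p))
c=snap('wrist','w5'); 
print('spool/mug region visible?'); 
hsv=cv2.cvtColor(c['frame'],cv2.COLOR_RGB2HSV)
w=cv2.inRange(hsv,(0,0,150),(40,75,255))
for r,k in rects(c,w,.036,300): print(k.round(),loc(r[0]),np.round(r[1]),round(r[2],1))
```

```text
t 23.0 pos [615.3 276.6  80.3] yawY 2.5 F [-0.7  0.2 -0. ] op 0.45 x [ 0.001 -0.    -1.   ]
[-52.1 441.8]
spool/mug region visible?
[346. 261.] [  6.4 419. ] [15. 20.] 81.2
```

View pics/w5.png

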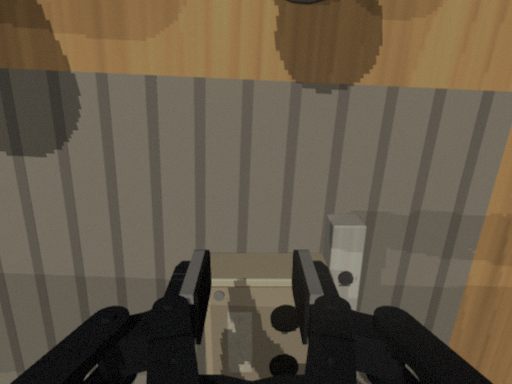

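Run:
```python
from h import *
c=load('w5')
for u,z in(((255,282),.036),((255,253),0.),((328,282),.036),((207,282),.036),((331,290),.022),((345,215),.022)): print(u,loc(cast(c,u,z)[0]*1000))
```

```text
(255, 282) [-49.1 404.8]
(255, 253) [-48.6 405.7]
(328, 282) [ -3.3 404.8]
(207, 282) [-79.1 404.9]
(331, 290) [  2.9 389.4]
(345, 215) [  7.5 444.3]
```

drive_tool(
  steps=[
    [2.5, 0.8, 0, 0, 0.45],
    [3, 0, 0, 0, 0.45],
    [1.4, 0, 0, 0, 0.45],
    [0, 0, 0, 0, 0.45],
    [0, 0, 1.5, 0, 0.45],
    [0, 0, 1.5, 0, 0.45],
    [0, 0, 1.5, 0, 0.45],
    [0, 0, 1.5, 0, 0.45],
    [0, 0, 1.5, 0, 0.45],
    [0, 0, 1.5, 0, 0.45],
  ],
)

```text
time: 24.05
eef_pos: [0.6269, 0.1867, 0.0137]
tcp_rot: [0.491, 0.51, -0.488, 0.51]
contact_force: [-1.8, 7.8, 4.0]
opening: 0.45
```

drive_tool(
  steps=[
    [0, 0, 1.5, 0, 0.45],
    [0, 0, 1.5, 0, 0.45],
    [0, 0, 1, 0, 0.45],
    [0, 0, 0.5, 0, 0.45],
    [0, 0, 0.4, 0, 0.45],
    [0, 0, 0, 0, 0.45],
  ],
)

```text
time: 24.65
eef_pos: [0.6289, 0.1383, 0.0138]
tcp_rot: [0.491, 0.51, -0.488, 0.51]
contact_force: [-1.2, 7.9, 5.1]
opening: 0.451
```

Run:
```python
from h import *
p,M=pose();print(loc(p))
```

```text
t 24.65 pos [628.9 138.3  13.8] yawY 2.3 F [-1.2  7.9  5.1] op 0.45 x [ 0.002  0.004 -1.   ]
[-44.5 303. ]
```

drive_tool(
  steps=[
    [0, 0, 0.3, 0, 0.45],
    [0, 0, 0.3, 0, 0.45],
    [0, 0, 0, 0, 0.45],
  ],
)

```text
time: 24.95
eef_pos: [0.6291, 0.133, 0.0138]
tcp_rot: [0.492, 0.511, -0.488, 0.509]
contact_force: [-2.4, 10.9, 5.1]
opening: 0.444
```

drive_tool(
  steps=[
    [0, 0, 0.3, 0, 0.45],
    [0, 0, 0, 0, 0.45],
  ],
)

```text
time: 25.15
eef_pos: [0.6291, 0.133, 0.0138]
tcp_rot: [0.493, 0.511, -0.487, 0.508]
contact_force: [-1.6, 18.6, 4.0]
opening: 0.452
```

Run:
```python
from h import *
p,M=pose();print(loc(p))
```

```text
t 25.15 pos [629.1 133.   13.8] yawY 2.3 F [-1.6 18.6  4. ] op 0.45 x [ 0.003  0.01  -1.   ]
[-44.5 297.7]
```

Hard contact at y=297.7, with about 299 expected, so the row is closed up. I'll retreat and inspect from above.

drive_tool(
  steps=[
    [0, 0, -2.5, 0, 0.45],
    [-5, 0, 0, 0, 0.45],
    [-5, 0, 0, 0, 0.45],
    [-5, 0, 0, 8.5, 0.7],
    [-5, 0, 0, 8.5, 0.7],
    [-5, 0, 0, 8.5, 0.7],
    [-5, 0, 0, 8.5, 0.7],
    [0, 0, 0, 8.5, 0.7],
    [0, 0, 0, 8.5, 0.7],
    [0, 0, 0, 8.5, 0.7],
  ],
)

```text
time: 26.15
eef_pos: [0.6277, 0.1513, 0.3129]
tcp_rot: [0.679, 0.197, -0.678, 0.199]
contact_force: [0.7, 0.1, -0.5]
opening: 0.7
```

drive_tool(
  steps=[
    [0, 0, 0, 8.5, 0.7],
    [0, 0, 0, 8.5, 0.7],
    [0, 0, 0, 8.5, 0.7],
    [0, 0, 0, 4.8, 0.7],
    [0, 4, 2, 0, 0.7],
    [0, 4, 2, 0, 0.7],
    [0, 4, 2, 0, 0.7],
    [0, 4, 2, 0, 0.7],
    [0, 0, 0, 0, 0.7],
    [0, 0, 0, 0, 0.7],
  ],
)

```text
time: 27.15
eef_pos: [0.5544, -0.0122, 0.3122]
tcp_rot: [0.707, 0.015, -0.707, 0.015]
contact_force: [0.3, 0.6, 0.8]
opening: 0.699
```

Run:
```python
from h import *
p,M=pose();print(loc(p))
c=snap('wrist','w6'); q=proj(c,np.array([[*(O+ex*a+ey*b),36] for a,b in((0,0),(-84,0),(-84,288),(0,288),(-84,96),(-84,192))])/1000);print(q.round())
x0,y0=(q.min(0)-20).astype(int);x1,y1=(q.max(0)+25).astype(int);print(x0,y0,x1,y1)
im=c['frame'][y0:y1,x0:x1,::-1];s=790/im.shape[1]
cv2.imwrite('pics/c6.png',cv2.resize(im,None,fx=s,fy=s,interpolation=cv2.INTER_CUBIC))
```

```text
t 27.15 pos [554.4 -12.2 312.2] yawY -87.6 F [0.3 0.6 0.8] op 0.7 x [ 0.001 -0.001 -1.   ]
[-125.5  155.9]
[[390.  40.]
 [381. 117.]
 [140. 117.]
 [132.  40.]
 [301. 117.]
 [221. 117.]]
112 19 415 141
```

View pics/c6.png

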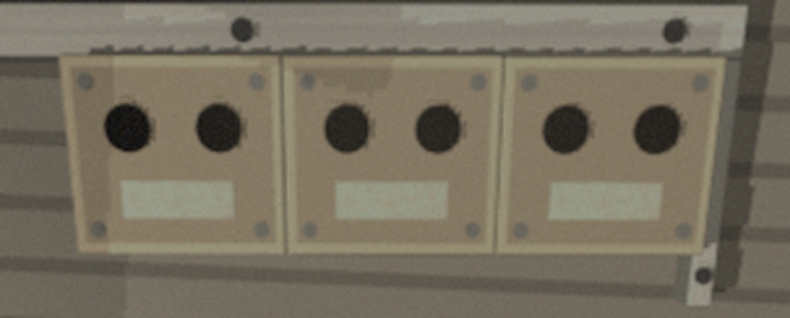

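The row is straight and closed against the stop. A light tidy push across each joint will confirm it's flush with the rail.

drive_tool(
  steps=[
    [5, 3, 0, 0, 0.7],
    [5, 3, 0, 0, 0.7],
    [5, 0, 0, 0, 0.7],
    [5, 0, 0, 0, 0.7],
    [5, 0, 0, 0, 0.7],
    [4.8, 0, 0, 0, 0.7],
    [0, 0, -1.5, 0, 0.7],
    [0, 0, -1, 0, 0.7],
    [0, 0, -0.5, 0, 0.7],
    [0, 0, 0, 0, 0.7],
  ],
)

```text
time: 28.2
eef_pos: [0.5876, -0.0597, 0.0289]
tcp_rot: [-0.706, -0.017, 0.707, -0.017]
contact_force: [-2.7, 1.4, 0.5]
opening: 0.702
```

Run:
```python
from h import *
p,M=pose();print(loc(p))
```

```text
t 28.2 pos [587.6 -59.7  28.9] yawY -87.3 F [-2.7  1.4  0.5] op 0.7 x [-0.001  0.    -1.   ]
[-94.4 107. ]
```

drive_tool(
  steps=[
    [0, 1, 1.2, 0, 0.7],
    [1.8, 0, 0, 0, 0.7],
    [0, 0, 0, 0, 0.7],
    [0, 0, -0.8, 0, 0.7],
    [0, 0, -0.5, 0, 0.7],
    [0, 0, -0.2, 0, 0.7],
    [0, 0, 0, 0, 0.7],
  ],
)

```text
time: 28.9
eef_pos: [0.587, -0.0707, 0.0112]
tcp_rot: [-0.702, -0.016, 0.711, -0.016]
contact_force: [-17.1, -2.9, 12.3]
opening: 0.699
```

Run:
```python
from h import *
p,M=pose();print(loc(p))
```

```text
t 28.9 pos [587.  -70.7  11.2] yawY -87.4 F [-17.1  -2.9  12.3] op 0.7 x [-0.013 -0.    -1.   ]
[-95.5  96.1]
```

drive_tool(
  steps=[
    [0, 0, 1.8, 0, 0.7],
    [0, -4.8, 0, 0, 0.7],
    [0, -4.8, 0, 0, 0.7],
    [0, 0, 0, 0, 0.7],
    [0, 0, -1, 0, 0.7],
    [0, 0, -0.5, 0, 0.7],
    [0, 0, -0.3, 0, 0.7],
    [0, 0, 0, 0, 0.7],
  ],
)

```text
time: 29.7
eef_pos: [0.5831, 0.0248, 0.0099]
tcp_rot: [-0.703, -0.016, 0.711, -0.015]
contact_force: [-13.2, 0.9, 10.5]
opening: 0.702
```

Run:
```python
from h import *
p,M=pose();print(loc(p))
```

```text
t 29.7 pos [583.1  24.8   9.9] yawY -87.5 F [-13.2   0.9  10.5] op 0.7 x [-0.012  0.001 -1.   ]
[-95.2 191.6]
```

Both pushes met a solid stop at x≈-95, so the row is flush. Retreat and take a final look.

drive_tool(
  steps=[
    [0, 0, 2, 0, 0.7],
    [0, 0, 1, 0, 0.7],
    [-5, 0, 0, 0, 0.7],
    [-5, 0, 0, 0, 0.7],
    [-5, 0, 0, 0, 0.7],
    [-5, 0, 0, 0, 0.7],
    [-5, 0, 0, 0, 0.7],
    [-5, 0, 0, 0, 0.7],
    [0, 0, 0, 0, 0.7],
    [0, 0, 0, 0, 0.7],
  ],
)

```text
time: 30.7
eef_pos: [0.5576, 0.0235, 0.3127]
tcp_rot: [0.709, 0.015, -0.705, 0.016]
contact_force: [0.0, 0.9, -0.6]
opening: 0.697
```

Run:
```python
from h import *
pose()
c=snap('wrist','w7'); a=snap('scene','s7')
q=proj(c,np.array([[*(O+ex*u+ey*b),36] for u,b in((0,0),(-84,0),(-84,288),(0,288))])/1000);print(q.round())
x0,y0=(q.min(0)-15).astype(int).clip(0);x1,y1=(q.max(0)+20).astype(int)
A=cv2.resize(c['frame'][y0:y1,x0:x1,::-1],(790,int(790*(y1-y0)/(x1-x0))),interpolation=cv2.INTER_CUBIC)[:310]
B=cv2.resize(a['frame'][140:250,120:420,::-1],(790,289),interpolation=cv2.INTER_CUBIC)
cv2.imwrite('pics/c7.png',np.vstack([A,B]))
```

```text
t 30.7 pos [557.6  23.5 312.7] yawY -87.4 F [ 0.   0.9 -0.6] op 0.7 x [ 0.005 -0.001 -1.   ]
[[421.  46.]
 [410. 122.]
 [170. 122.]
 [165.  46.]]
```

View pics/c7.png

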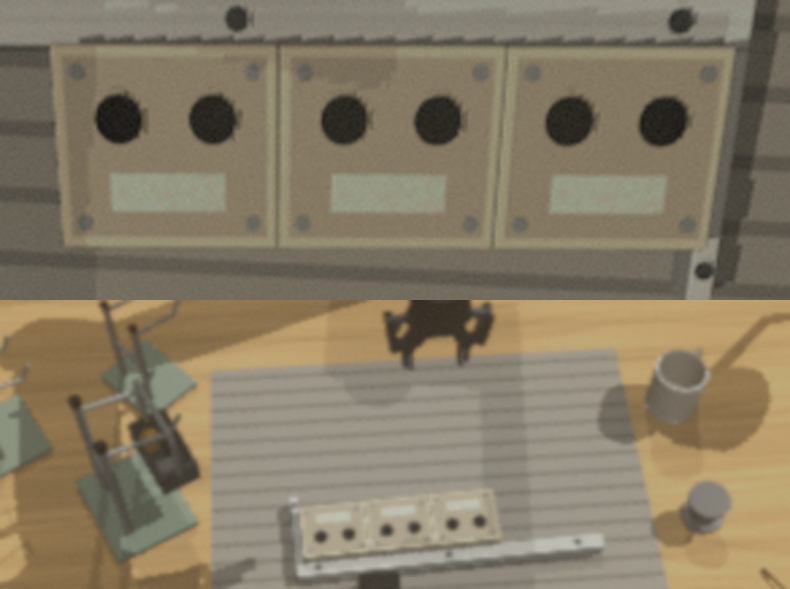

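The last picture shows a closed, straight row at the stop, with the basket on both prongs and the mug and spool in place. Handing in.

```bash
python3 -c "
from plant import sign_off
print(sign_off())"
```

```text
the job is handed in; nothing more can be done
None
```

The job is handed in at 30.7 s of the 72 s allowed. The basket went up first, then the boxes went into the stop square.

- **Basket:** It hangs by its handle on both prongs of the larger stand. That plate measured about 154×127 mm, against about 118×96 mm for the other two. It carried its own weight before I let go, and the pictures after release and at the end show it level on both prongs.
- **Boxes:** I pushed each box flat to the long rail, then pushed the row along it to the end stop. Two light pushes at the end, about 13 to 17 N, across the joints met solid contact at the same place as the first pushes. The last close picture shows a straight row with no visible gaps.
- **Left alone:** The mug and spool look where they were. I never touched the black case, but the last picture shows only part of it and I did not re-measure it.

**Checks that disagreed:**
- The row stopped about 1.5 mm short of where I had calculated, which is within the roughly 2 mm calibration.
- The stand's position from its base plate differed by about 18 mm from its position by posts and prong tips. I used the posts and tips, and the basket seated there.
- The first tidy push was about 20 mm too high, because part of the descent was not carried out. I lowered the arm and repeated it.

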